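# Clamp the sample jar in the bench mixer and switch it on

## Task

Crank the red-handled screw clamp of the jar mixer clockwise until its rubber jaw is tight on the cap of the amber jar, so that the jar is held firmly in its cradle. Then flip the toggle on the blue control box over to the side with the green dot to start the mixer, let go of everything, and leave the other things on the bench where they are.

Things in the scene. Friction and masses are not known exactly. Their poses are not given: they have to be found in the camera images.
- mixer: white jar mixer, fixed: base 300 x 360 x 50 mm with an inclined C-frame clamp. Origin: centre of its underside; the crank side faces -x, z is up. The clamp's axis lies in its x-z plane, leaning 35 degrees from vertical towards -x: outward direction a = (-0.574, 0, 0.819) in this frame
- lamp_bar (a point): middle of the mixer's fixed white lamp bar over the clamp: horizontal, along the mixer's y, 24 mm thick, 344 mm long, on 18 mm posts at its ends, 170 mm above and 57 mm to +x of the point crank_axis. It is in the way of a tool pointing straight down on the far half of the crank's circle: tilt the tool along the handle
- crank_axis (a point): fixed point on the crank's axis of rotation, at the height (along the axis) of the middle of the handle; 40 mm in -x and 257 mm up from the mixer's origin. Its orientation is that of the mixer
- crank_grip (a point): middle of the crank's handle: a red sleeve 22 mm thick, 60 mm long, parallel to the crank's axis and 60 mm from it, free end outward (along a). It spins freely on its pin, so it can be held without turning the hand. Along the axis, the crank arm's upper face is 34 mm below this point and the top of the 36 mm hub is 22 mm below
- crank (a joint): angle of the crank, rad, 0 (jaw fully open) to 12.4 (end stop); grows as it turns clockwise seen from its outer end, closing the jaw 2.865 mm per rad. Turns with about 2 N at the handle, stays where left. The jaw meets the cap at about 9.8 rad, then its spring mount is pressed in, 11 N a rad: tight from about 11 rad on; at the end stop (30 N on the jar, harmless) the handle stops dead
- jaw: the moving jaw: black rubber disc, 52 mm in diameter, spring-mounted (4 N/mm) on a steel screw. Origin: centre of its pressing face; z points outward along the clamp's axis, away from the jar
- jar: amber jar with a white cap, 70 mm diameter, 80 mm tall with cap, 250 to 490 g, loose, leaning in the cradle along the clamp's axis. Origin: centre of its underside; z towards its cap; its cap's top is 80 mm from the origin
- heel (a point): centre of the cradle's steel heel plate on which the jar's underside stands, on the clamp's axis
- control_box: blue control box of the mixer, fixed to the bench, 110 x 130 x 58 mm. Origin: centre of its underside. On its top is a bat toggle that swings along the box's y axis, with a red dot 40 mm to -y of it (off) and a green dot 40 mm to +y (on)
- toggle (a joint): angle of the toggle bat in rad: -0.4 leaning fully to the red dot (off), +0.4 fully to the green dot (on); past the centre it snaps over by itself. Under 1 N at its tip
- toggle_tip (a point): tip of the toggle bat: steel, 62 mm long, thickening from 10 mm to 18 mm, pivoting 62 mm above the bench on the control box's z axis; this point is 60 mm from the pivot
- amber_bottle: bystander: amber bottle, 64 mm diameter, 130 mm tall, loose; origin at the centre of its underside
- white_jar: bystander: white jar with orange cap, 68 mm diameter, 80 mm tall, loose; origin at the centre of its underside
- beaker: bystander: glass beaker, 72 mm diameter, 90 mm tall, loose; origin at the centre of its underside
- tip_box: bystander: blue box of pipette tips, 85 x 120 x 55 mm, loose; origin at the centre of its underside
- marker: bystander: blue marker pen, 130 mm long, 14 mm thick, lying on the bench
- timer: bystander: white bench timer, 60 x 75 x 22 mm, loose; origin at the centre of its underside
Not all that is in view belongs to the job. Of the things that look like the control_box, the smallest one is meant.

How it is judged:
By the outcome, as a careful person would: the job done as asked, in the order asked, and still so for the second after the job is handed in, with the robot touching nothing.
It also fails if it takes over 72 s, if anything falls off the work surface, if the arm or the gripper's body presses on something with over 40 N, if the wrist force passes 120 N, or if a joint passes its speed limit or range.

## Robot

A 6-joint arm with a two-finger parallel gripper is mounted at the origin on the work surface. World frame = base frame: x ahead of the robot, y to its left, z up, the work surface at z = 0. Lengths are in m, angles in rad, forces in N, time in s.
With the tool pointing down it reaches from about 0.325 to 0.85 m from the base axis. Payload 4.4 kg.
Tool frame: the origin (TCP) lies on the centre line of the jaws, within the pads' length; the fingertips stand 22 mm ahead of it and the grasp point (between the pads) lies 3 mm ahead of it; z points along the fingers, y is the line along which they close (so a half turn about z gives the same grasp; the last joint's range is limited). The gripper opens to 94 mm and grips with 3 to 60 N. Pads are 16 mm wide; open, the fingers measure 119 mm over their backs; the gripper's body (75 mm by 177 mm) begins 78 mm behind the grasp point.
Start: joints at [1.099, 0.207, 1.542, -0, 1.393, -0.15], TCP at [0.182, 0.545, 0.227] pointing down, gripper open.
Joint ranges: [-2.73, 2.73], [-0.86, 2.22], [0.23, 2.46], [-1.11, 4.25], [0.08, 2.63], [-2.82, 2.82]. Speed limits (rad/s): [2.79, 2.79, 3.14, 3.14, 3.14, 3.14].

## Interface

Orientations are given as a unit quaternion [w, x, y, z].
In Python, from station import env gives the robot as it stands.
- The arm moves only by the shell command python3 -m pendant 'ROWS' [FORCE]. ROWS is JSON, a list of rows, each a list of 7 numbers: the shift along the tool's x, y, z in cm, then the turn, a rotation vector about the tool's x, y, z in rad, then the opening, from 0 (shut) to 1 (fully open). In form: [[dx, dy, dz, rx, ry, rz, grip], ...]. A call has 1 to 10 rows; each row shifts and turns the commanded pose from where the row before left it, along the tool's axes as they then stand; what a row does not reach is not made up. A row lasts 1/10 s, in which the tool goes at most 50 mm and 8.59 degrees, less where a joint would pass 70% of its speed; a pose out of reach is approached as far as the arm can. A call with a gripper value outside its range is refused whole. The fingers move at their own pace and stop on an object; FORCE is the grip in N (left out, the last holds). Time passes only in rows, so rows that do not move let the fingers close. It gives the time, the measured TCP pose, the force, the opening and the grip force at its end, in the units of the state.
- env.sense(): the state, without advancing time (a new reading comes with each control period).
- env.get_image(name): name is "side" or "top"; returns (picture, depth): 400x640x3 uint8, red, green, blue; 400x640 float32, m along the optical axis (not along the pixel's ray), 0 where there is no reading.
- env.camera_info(name): a dict with "intrinsics" (3x3 intrinsics, pixels), "dist_coeffs" ([k1, k2, p1, p2, k3] as OpenCV has them; the pictures are not rectified), "R" (3x3) and "t" (3): a world point X has camera coordinates R X + t. Camera axes: x right, y down, z forward; pixel columns grow to the right and rows downward; lengths in m; the calibration is good to about 2 mm. A picture is of the moment at which its call begins. camera_info takes no time and is no camera call.
- env.job_done(): hands the job in; it is judged then, once.
The state is a dict: "time": time; "joints": joint angles; "joint_velocities": joint speeds; "tau": joint torques, N m; "eef_pos": TCP position; "eef_rot": TCP orientation; "wrist_force": force on the tool from outside, world axes, zero at the start; "ft_torque": the same for the moment, N m; "width": opening from 0.0 (shut) to 1.0 (fully open); "gripper_force": force on a finger pad.
Only numpy, scipy, OpenCV 4.12 (cv2) and the standard library are available. Lean on these libraries where they do the work, as an engineer would, in place of code of your own. Each camera call takes 0.05 s, during which the arm holds its last target. There are 200 camera calls.

## Working session

There is one attempt and no reset: what is moved stays moved. The work goes in short steps, Python scripts to look and compute and a shell command to move; the robot and the scene stay as the last step left them, time stands still between calls to the robot, and variables do not carry over. Pictures are saved under pics/ and viewed, at most 10 in all, crops included, and the job is handed in when it is done.

```bash
ls; mkdir -p pics; cat > h.py <<'E'
import numpy as np, cv2
from station import env
from scipy.spatial.transform import Rotation as Ro
def cloud(name):
    im,d=env.get_image(name); c=env.camera_info(name)
    K=np.array(c["intrinsics"],float);D=np.array(c["dist_coeffs"],float);R=np.array(c["R"]);t=np.array(c["t"])
    h,w=d.shape; u,v=np.meshgrid(np.arange(w),np.arange(h))
    n=cv2.undistortPoints(np.stack([u,v],-1).reshape(-1,1,2).astype(float),K,D).reshape(h,w,2)
    P=np.dstack([n[...,0]*d,n[...,1]*d,d]); W=(P-t)@R
    W[d==0]=np.nan
    return im,W
def save(im,f): cv2.imwrite(f,im[...,::-1])
E
python3 - <<'E'
from h import *
for n in("side","top"):
    im,W=cloud(n); save(im,f"pics/{n}0.png"); np.savez(f"{n}0.npz",im=im,W=W)
    c=env.camera_info(n); print(n,-np.array(c["R"]).T@np.array(c["t"]))
s=env.sense();print(s["time"],s["eef_pos"],s["eef_rot"])
E
```

```text
pics
side [ 0.21951414 -1.33551635  1.13056628]
top [ 0.28771991 -0.04793484  1.55678404]
0.1 [0.18152705 0.54487684 0.22640754] [-3.20912492e-04  1.60200088e-01  9.87084040e-01 -9.62453230e-04]
```

View pics/side0.png

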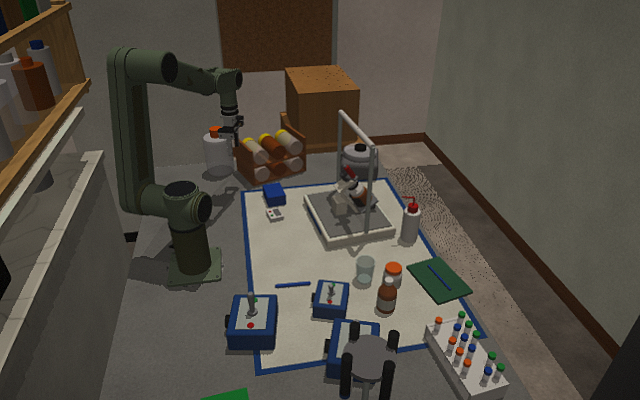

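View pics/top0.png

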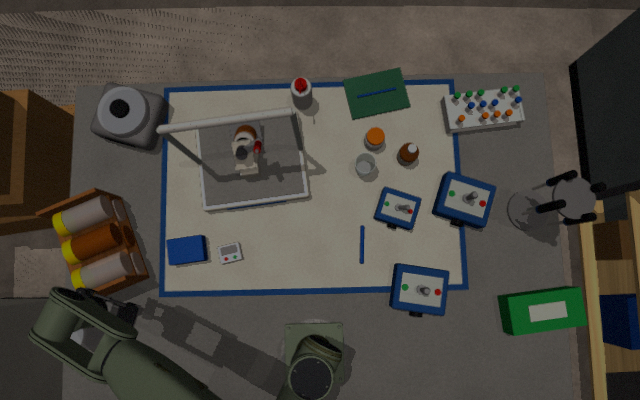

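The side view shows the mixer at about (350,210), with the small control box at (330,298). The top view shows the mixer base at about (253,165), the red handle at (257,146) and the smallest blue box at (398,208), its green dot to the image left. The two other blue boxes, at (465,200) and (420,290), are larger.

```bash
python3 - <<'E'
from h import *
T=np.load("top0.npz");S=np.load("side0.npz")
def rect(W,lo,hi,b,mask=None):
    m=(W[...,2]>lo)&(W[...,2]<hi)&(W[...,0]>b[0])&(W[...,0]<b[1])&(W[...,1]>b[2])&(W[...,1]<b[3])
    if mask is not None:m&=mask
    k=cv2.morphologyEx(m.astype(np.uint8),cv2.MORPH_OPEN,np.ones((3,3)))>0
    p=W[k]; return cv2.minAreaRect((p[:,:2]*1000).astype(np.float32)),np.median(p[:,2]),k.sum()
W=T["W"];im=T["im"].astype(int)
print("centre px",W[165,253],W[208,398],W[208,385])
c=W[190,225];print(c)
print("base",rect(W,.038,.062,(c[0]-.3,c[0]+.35,c[1]-.35,c[1]+.2)))
b=W[197,392];print(b);print("box",rect(W,.05,.066,(b[0]-.12,b[0]+.12,b[1]-.11,b[1]+.09)))
for nm,D,(r0,r1,c0,c1) in(("top",T,(120,180,225,285)),("side",S,(150,210,325,380))):
    i=D["im"].astype(int);w=D["W"]
    m=(i[...,0]>90)&(i[...,1]<60)&(i[...,2]<70);z=np.zeros_like(m);z[r0:r1,c0:c1]=1;m&=z
    p=w[m];print(nm,m.sum(),np.nanmedian(p,0),np.nanmin(p,0),np.nanmax(p,0))
# lamp bar
m=(W[...,2]>.36)&(W[...,2]<.55);z=np.zeros_like(m);z[100:140,155:300]=1;p=W[m&z]
print("bar",len(p),cv2.minAreaRect((p[:,:2]*1000).astype(np.float32)),np.median(p[:,2]))
# box dots / toggle
for nm,D,(r0,r1,c0,c1) in(("top",T,(188,228,378,420)),("side",S,(280,320,312,350))):
    i=D["im"].astype(int);w=D["W"];z=np.zeros(i.shape[:2],bool);z[r0:r1,c0:c1]=1
    for q,m in(("g",(i[...,1]>i[...,0]+40)&(i[...,1]>i[...,2]+30)),("r",(i[...,0]>i[...,1]+60)&(i[...,0]>i[...,2]+60)),("hi",w[...,2]>.075),("tip",w[...,2]>.108)):
        p=w[m&z];print(nm,q,len(p),np.nanmean(p,0) if len(p) else 0, np.nanmax(p[:,2]) if len(p) else 0)
a=np.hstack([cv2.resize(T["im"][100:215,150:310],None,fx=2.4,fy=2.4,interpolation=cv2.INTER_CUBIC),cv2.resize(S["im"][105:220,300:400],None,fx=2.4,fy=2.4,interpolation=cv2.INTER_CUBIC)])
a=np.clip(a*1.6,0,255).astype(np.uint8);save(a,"pics/crop0.png");print(a.shape)
E
```

```text
centre px [0.595347   0.17007223 0.16674743] [ 0.46081572 -0.28773378  0.06878743] [ 0.46261294 -0.24607139  0.06308539]
[0.53711341 0.280685   0.05891448]
base (((543.6541137695312, 253.30374145507812), (443.4936218261719, 492.3701477050781), 7.151997089385986), np.float64(0.05409991571909423), np.int64(7809))
[ 0.49836225 -0.27069624  0.0630862 ]
box (((464.5436096191406, -288.8310241699219), (131.00291442871094, 111.36905670166016), 69.73112487792969), np.float64(0.05949677495464736), np.int64(1140))
top 11 [0.61513353 0.14083104 0.29954924] [0.60930474 0.13466235 0.29723116] [0.61828773 0.14664829 0.30229943]
side 10 [0.61510767 0.13629364 0.2932105 ] [0.60684293 0.13018263 0.0477879 ] [0.7645329  0.54578428 0.30112101]
bar 1353 ((654.7532348632812, 199.11952209472656), (26.857200622558594, 359.6244812011719), 6.724177360534668) 0.4393106506382543
top g 15 [ 0.47758062 -0.25191964  0.06363513] 0.06651501144430605
top r 12 [ 0.45118497 -0.32764687  0.06233405] 0.06844767361085675
top hi 48 [ 0.45952648 -0.3014653   0.10636998] 0.12513777826614583
top tip 26 [ 0.45752243 -0.30675951  0.11821561] 0.12513777826614583
side g 5 [ 0.47881524 -0.24872991  0.0633935 ] 0.06779812948481133
side r 9 [ 0.44979417 -0.32619668  0.06290219] 0.06582373147429876
side hi 59 [ 0.4580142  -0.34640764  0.09643312] 0.12618399279402134
side tip 23 [ 0.45406546 -0.30916796  0.11656166] 0.12618399279402134
(276, 624, 3)
```

View pics/crop0.png

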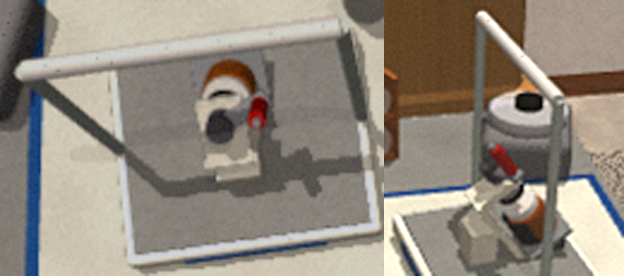

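Both crops show the crank handle on the -y side and slightly towards the far side. The bar gives a mixer yaw of about 6.7 degrees. I'll refine the crank axis and the handle angle.

```bash
cat > plan.py <<'E'
from h import *
def rel(p,R):
    s=env.sense(); q=s["eef_rot"]; R0=Ro.from_quat([q[1],q[2],q[3],q[0]])
    return R0.inv().apply(np.array(p)-s["eef_pos"])*100,(R0.inv()*R).as_rotvec(),R0
E
python3 - <<'E'
from h import *
T=np.load("top0.npz");S=np.load("side0.npz")
W=T["W"]; m=(W[...,2]>.036)&(W[...,2]<.066)&(W[...,0]>.44)&(W[...,0]<.85)&(W[...,1]>-.02)&(W[...,1]<.42)
k=cv2.morphologyEx(m.astype(np.uint8),cv2.MORPH_OPEN,np.ones((3,3)))
n,l,st,_=cv2.connectedComponentsWithStats(k);i=1+np.argmax(st[1:,4]);p=W[l==i]
print("base",cv2.minAreaRect((p[:,:2]*1000).astype(np.float32)),st[i])
m=(W[...,2]>.41)&(W[...,2]<.46);z=np.zeros_like(m);z[100:140,155:300]=1;p=W[m&z]
print("bar",cv2.minAreaRect((p[:,:2]*1000).astype(np.float32)),p[:,1].min(),p[:,1].max())
(cx,cy),_,ang=cv2.minAreaRect((p[:,:2]*1000).astype(np.float32));
yw=np.radians(ang);X=np.array([np.cos(yw),np.sin(yw),0]);Y=np.array([-X[1],X[0],0])
A=-.574*X+[0,0,.819];E2=.819*X+[0,0,.574]
C=np.array([cx/1000,cy/1000,0])-.057*X;C[2]=.257;print("C",C)
for nm,D,(r0,r1,c0,c1) in(("top",T,(125,170,235,275)),("side",S,(155,190,335,365))):
    i=D["im"].astype(float);w=D["W"]
    m=(i[...,0]>1.9*i[...,1])&(i[...,0]>1.6*i[...,2])&(i[...,0]>45);q=np.zeros_like(m);q[r0:r1,c0:c1]=1
    m&=q;p=w[m];p=p[p[:,2]>.2];d=p-C
    L=np.c_[d@Y,d@E2,d@A];print(nm,len(p));print(np.c_[L,p][np.argsort(L[:,2])].round(3)[::3])
E
```

```text
base ((630.3109741210938, 196.6160430908203), (286.1605224609375, 358.2738037109375), 7.043852806091309) [ 195  116  114   95 7000]
bar ((654.7525634765625, 199.12496948242188), (26.857200622558594, 359.61346435546875), 6.724177360534668) 0.020824789216823132 0.37781447418917535
C [0.59814465 0.19245085 0.257     ]
top 64
[[-0.063  0.023 -0.035  0.645  0.134  0.242]
 [-0.058  0.037 -0.017  0.645  0.14   0.265]
 [-0.062  0.031 -0.014  0.639  0.134  0.263]
 [-0.049  0.038 -0.009  0.64   0.148  0.271]
 [-0.053  0.039 -0.004  0.639  0.144  0.276]
 [-0.058  0.037 -0.     0.635  0.138  0.278]
 [-0.061  0.035  0.005  0.631  0.135  0.282]
 [-0.053  0.038  0.01   0.63   0.143  0.287]
 [-0.056  0.036  0.014  0.626  0.139  0.29 ]
 [-0.059  0.037  0.018  0.625  0.136  0.293]
 [-0.062  0.034  0.02   0.622  0.133  0.293]
 [-0.064  0.029  0.024  0.616  0.13   0.293]
 [-0.048  0.038  0.025  0.621  0.146  0.299]
 [-0.057  0.037  0.026  0.62   0.138  0.3  ]
 [-0.045  0.021  0.026  0.606  0.148  0.291]
 [-0.053  0.032  0.028  0.615  0.141  0.298]
 [-0.062  0.032  0.028  0.615  0.132  0.298]
 [-0.058  0
[... 423 characters left out ...]
12  0.633  0.132  0.262]
 [-0.064  0.022 -0.009  0.629  0.132  0.262]
 [-0.062  0.03  -0.006  0.633  0.134  0.27 ]
 [-0.062  0.027 -0.003  0.629  0.133  0.27 ]
 [-0.067  0.022 -0.     0.624  0.128  0.269]
 [-0.051  0.034  0.001  0.632  0.145  0.277]
 [-0.063  0.023  0.008  0.62   0.131  0.277]
 [-0.063  0.026  0.012  0.62   0.131  0.282]
 [-0.063  0.017  0.014  0.612  0.13   0.278]
 [-0.055  0.028  0.016  0.618  0.139  0.286]
 [-0.063  0.025  0.018  0.616  0.131  0.286]
 [-0.058  0.019  0.021  0.609  0.135  0.285]
 [-0.049  0.021  0.025  0.607  0.144  0.289]
 [-0.05   0.032  0.027  0.614  0.144  0.297]
 [-0.058  0.029  0.029  0.612  0.136  0.298]
 [-0.063  0.019  0.031  0.603  0.13   0.293]]
```

```bash
cat >> plan.py <<'E'
yw=np.radians(6.8);X=np.array([np.cos(yw),np.sin(yw),0]);Y=np.array([-X[1],X[0],0]);A=-.574*X+[0,0,.819];E2=.819*X+[0,0,.574]
C=np.array([.598,.1925,.257]); RT=Ro.from_matrix(np.c_[-E2,Y,-A])
def grip(ps,h=.011): return C+.06*(np.cos(ps)*Y+np.sin(ps)*E2)+h*A
E
python3 - <<'E'
from plan import *
d,r,R0=rel(grip(2.678,.10),RT);print("target",grip(2.678,.10),"rot",r,"shift in start axes",d,"in target axes",(R0.inv()*RT).inv().apply(d))
E
```

```text
target [0.56917727 0.1350158  0.35430034] rot [-0.13644581 -0.60202067 -0.42601521] shift in start axes [-49.73348689 -26.64802808 -12.75210579] in target axes [-34.88759107 -45.28772038   8.83355493]
```

```bash
python3 -m pendant '[[0,0,-2,-0.0227,-0.1003,-0.071,0.5],[0,0,-2,-0.0227,-0.1003,-0.071,0.5],[-3,-2,-2,-0.0227,-0.1003,-0.071,0.5],[-3,-2,-1,-0.0227,-0.1003,-0.071,0.5],[-3,-2,-1,-0.0227,-0.1003,-0.071,0.5],[-3,-2,0,-0.0227,-0.1003,-0.071,0.5],[0,0,0,0,0,0,0.5]]' 30
python3 -c "
from plan import *
print(rel(grip(2.678,.10),RT)[:2])"
```

```text
time: 0.8
eef_pos: [0.2746, 0.4549, 0.3451]
eef_rot: [0.301, -0.056, 0.952, 0.018]
wrist_force: [0.1, -0.0, -0.6]
width: 0.504
gripper_force: 0.0
(array([-21.38909534, -35.23273867,  13.89951   ]), array([ 0.00018651,  0.0021904 , -0.00106456]))
```

```bash
python3 -m pendant '[[-2.14,-3.52,1.39,0,0.0022,-0.001,0.5],[-2.14,-3.52,1.39,0,0,0,0.5],[-2.14,-3.52,1.39,0,0,0,0.5],[-2.14,-3.52,1.39,0,0,0,0.5],[-2.14,-3.52,1.39,0,0,0,0.5],[-2.14,-3.52,1.39,0,0,0,0.5],[-2.14,-3.52,1.39,0,0,0,0.5],[-2.14,-3.52,1.39,0,0,0,0.5],[-2.14,-3.52,1.39,0,0,0,0.5],[0,0,0,0,0,0,0.5]]'
python3 - <<'E'
from plan import *
print(rel(grip(2.678,.10),RT)[:2],env.sense()["joints"])
a,Wt=cloud("top");b,Ws=cloud("side")
v=np.hstack([cv2.resize(a[100:215,170:310],None,fx=2.4,fy=2.4),cv2.resize(b[85:200,280:400],None,fx=2.4,fy=2.4)])
save(np.clip(v*1.6,0,255).astype(np.uint8),"pics/pre.png")
E
```

```text
time: 1.8
eef_pos: [0.5431, 0.1659, 0.3519]
eef_rot: [0.299, -0.053, 0.953, 0.018]
wrist_force: [0.3, 0.3, -0.0]
width: 0.499
gripper_force: 0.0
(array([-1.98762511, -3.36003565,  1.08871595]), array([-0.00274342, -0.002712  , -0.00734026])) [ 0.15869312 -0.26002294  1.85883512 -0.03182361  0.93491043 -1.51171328]
```

View pics/pre.png

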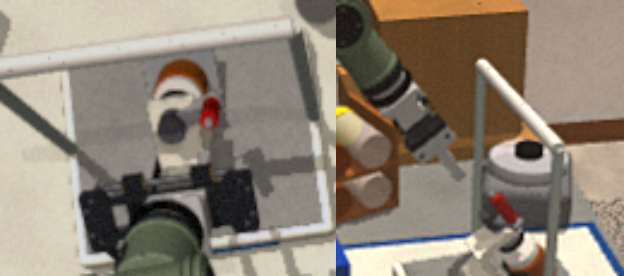

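The gripper is tilted along the handle's axis and has about 40 mm to go sideways. Its wide side lies parallel to the bar, as planned.

```bash
python3 -m pendant '[[-1,-1.7,0.5,0,0,-0.007,0.5],[-1,-1.66,0.5,0,0,0,0.5],[0,0,1.5,0,0,0,0.5],[0,0,1.5,0,0,0,0.5],[0,0,0,0,0,0,0.5],[0,0,0,0,0,0,0.5]]'
python3 - <<'E'
from plan import *
print(rel(grip(2.678),RT)[:2],env.sense()["joints"])
s=env.sense();q=s["eef_rot"];R0=Ro.from_quat([q[1],q[2],q[3],q[0]])
for n,(r0,r1,c0,c1) in(("top",(125,175,235,275)),("side",(150,195,330,370))):
    i,w=cloud(n);i=i.astype(float);m=(i[...,0]>1.9*i[...,1])&(i[...,0]>1.6*i[...,2])&(i[...,0]>45);q=np.zeros_like(m);q[r0:r1,c0:c1]=1
    p=w[m&q];p=p[p[:,2]>.2];L=R0.inv().apply(p-s["eef_pos"])*1000
    print(n,len(L),np.percentile(L,[5,50,95],axis=0).round(0).tolist())
    save(np.clip(cv2.resize(i[100:215,220:380],None,fx=3,fy=3)*1.6,0,255).astype(np.uint8),f"pics/near_{n}.png")
E
```

```text
time: 2.5
eef_pos: [0.5824, 0.1428, 0.33]
eef_rot: [0.299, -0.061, 0.952, 0.018]
wrist_force: [-1.1, 0.9, 1.2]
width: 0.5
gripper_force: 0.0
(array([-0.26037651, -0.63598958,  6.09925259]), array([ 0.00273413, -0.00365764,  0.0084057 ])) [ 0.08409874 -0.17530228  1.83515458  0.02927124  0.87467848 -1.62637879]
top 64 [[-14.0, -16.0, 40.0], [-11.0, -9.0, 51.0], [-1.0, 2.0, 88.0]]
side 60 [[-9.0, -19.0, 41.0], [-1.0, -12.0, 67.0], [7.0, -6.0, 95.0]]
```

View pics/near_side.png

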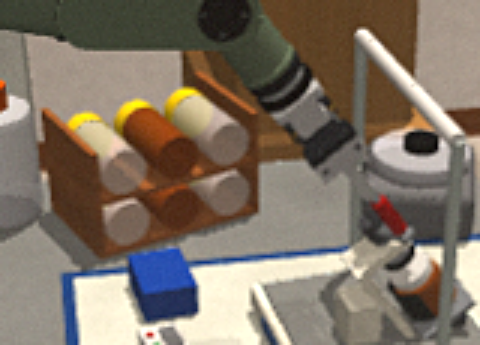

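The fingers are just short of the handle's free end and lined up with it. The measured offset (-3,-6.5 mm) matches the plan, so I'll go in and grip.

```bash
python3 -m pendant '[[-0.26,-0.64,0.5,0.0027,-0.0037,0.0084,0.5],[0,0,1.4,0,0,0,0.5],[0,0,1.4,0,0,0,0.5],[0,0,1.4,0,0,0,0.5],[0,0,1.4,0,0,0,0.5],[0,0,0,0,0,0,0.5],[0,0,0,0,0,0,0.15],[0,0,0,0,0,0,0.15],[0,0,0,0,0,0,0.15],[0,0,0,0,0,0,0.15]]' 30
python3 - <<'E'
from plan import *
print(rel(grip(2.678),RT)[:2],env.sense()["wrist_force"])
E
```

```text
time: 3.6
eef_pos: [0.621, 0.1402, 0.2837]
eef_rot: [0.302, -0.056, 0.951, 0.018]
wrist_force: [-1.1, 2.8, -0.1]
width: 0.228
gripper_force: 30.0
(array([0.2147482 , 0.10309089, 0.12648992]), array([-0.00018642,  0.00359089, -0.00187009])) [-1.12873221  2.78669719 -0.1423888 ]
```

```bash
cat > rows.py <<'E'
from plan import *
import sys
s=env.sense();d=np.array(s["eef_pos"])-C;y,e=d@Y,d@E2;ps=np.arctan2(e,y)
print("r %.4f psi %.3f h %.4f"%(np.hypot(y,e),ps,d@A),"F tool",RT.inv().apply(s["wrist_force"]).round(1),"rotrem",rel(C,RT)[1].round(4))
n=int(sys.argv[1]);st=float(sys.argv[2])
f=float(sys.argv[3]) if len(sys.argv)>3 else ps   # commanded psi
for k in range(n):
    a,b=f+k*st,f+(k+1)*st
    y1=.06*np.cos(b);e1=.06*np.sin(b); y0,e0=(.06*np.cos(a),.06*np.sin(a))
    print([round(-100*(e1-e0),2),round(100*(y1-y0),2)],end=" ")
print()
E
python3 rows.py 9 .35
```

```text
r 0.0619 psi 2.654 h 0.0123 F tool [ 0.7  2.9 -0.3] rotrem [-0.0002  0.0036 -0.0019]
[np.float64(1.99), np.float64(-0.64)] [np.float64(2.09), np.float64(0.08)] [np.float64(1.93), np.float64(0.79)] [np.float64(1.55), np.float64(1.41)] [np.float64(0.97), np.float64(1.85)] [np.float64(0.28), np.float64(2.07)] [np.float64(-0.45), np.float64(2.04)] [np.float64(-1.12), np.float64(1.76)] [np.float64(-1.66), np.float64(1.27)]
```

```bash
python3 -m pendant '[[1.99,-0.64,0,0,0,0,0.15],[2.09,0.08,0,0,0,0,0.15],[1.93,0.79,0,0,0,0,0.15],[1.55,1.41,0,0,0,0,0.15],[0.97,1.85,0,0,0,0,0.15],[0,0,0,0,0,0,0.15]]'; python3 rows.py 9 .35
```

```text
time: 4.2
eef_pos: [0.5512, 0.1691, 0.2376]
eef_rot: [0.308, -0.056, 0.95, 0.02]
wrist_force: [17.4, 8.3, -6.8]
width: 0.229
gripper_force: 30.0
r 0.0544 psi -1.901 h 0.0124 F tool [-11.    6.2  16. ] rotrem [ 0.0024  0.0156 -0.0007]
[np.float64(0.32), np.float64(2.06)] [np.float64(-0.4), np.float64(2.05)] [np.float64(-1.08), np.float64(1.79)] [np.float64(-1.63), np.float64(1.31)] [np.float64(-1.98), np.float64(0.67)] [np.float64(-2.09), np.float64(-0.05)] [np.float64(-1.94), np.float64(-0.76)] [np.float64(-1.57), np.float64(-1.38)] [np.float64(-1.0), np.float64(-1.84)]
```

The circle I followed is a few mm off: the force is 20 N and the radius error 5 mm. I'll let go briefly to see the handle's free position.

```bash
python3 -m pendant '[[0,0,0,0,0,0,0.4],[0,0,0,0,0,0,0.4],[0,0,0,0,0,0,0.4]]'; cat > red.py <<'E'
from plan import *
s=env.sense();print("tcp loc Y,E2,A",[(round(float((np.array(s["eef_pos"])-C)@v)*1000,1)) for v in(Y,E2,A)])
for n,(r0,r1,c0,c1) in(("top",(120,185,215,280)),("side",(145,215,315,375))):
    i,w=cloud(n);i=i.astype(float);m=(i[...,0]>1.9*i[...,1])&(i[...,0]>1.6*i[...,2])&(i[...,0]>45);q=np.zeros_like(m);q[r0:r1,c0:c1]=1
    p=w[m&q];p=p[p[:,2]>.2]
    if len(p):
        d=p-C;L=np.c_[d@Y,d@E2,d@A]*1000;print(n,len(L),np.percentile(L,[5,50,95],axis=0).round(0).tolist())
E
python3 red.py
```

```text
time: 4.5
eef_pos: [0.5476, 0.1657, 0.2337]
eef_rot: [0.302, -0.056, 0.952, 0.017]
wrist_force: [0.1, 1.2, 0.7]
width: 0.396
gripper_force: 0.0
tcp loc Y,E2,A [-20.6, -56.9, 11.5]
top 69 [[-28.0, -56.0, -21.0], [-21.0, -47.0, 17.0], [-10.0, -43.0, 31.0]]
side 15 [[-31.0, -61.0, -27.0], [-25.0, -50.0, -7.0], [-17.0, -48.0, 28.0]]
```

```bash
cat >> plan.py <<'E'
C=C+.0027*E2+.0007*Y
E
python3 -m pendant '[[-0.29,0.1,0,0,0,0,0.4],[0,0,0,0,0,0,0.4],[0,0,0,0,0,0,0.15],[0,0,0,0,0,0,0.15],[0,0,0,0,0,0,0.15]]' 25; python3 rows.py 9 .35
```

```text
time: 5.1
eef_pos: [0.55, 0.1675, 0.2353]
eef_rot: [0.302, -0.056, 0.952, 0.018]
wrist_force: [1.0, 1.9, -0.6]
width: 0.231
gripper_force: 25.0
r 0.0600 psi -1.908 h 0.0114 F tool [-0.7  1.7  1.2] rotrem [-0.0011  0.0025 -0.0015]
[np.float64(0.34), np.float64(2.06)] [np.float64(-0.39), np.float64(2.05)] [np.float64(-1.07), np.float64(1.79)] [np.float64(-1.62), np.float64(1.32)] [np.float64(-1.97), np.float64(0.68)] [np.float64(-2.09), np.float64(-0.03)] [np.float64(-1.95), np.float64(-0.75)] [np.float64(-1.58), np.float64(-1.37)] [np.float64(-1.01), np.float64(-1.83)]
```

r is 60.0 mm and the forces are low, so I'll continue.

```bash
python3 -m pendant '[[0.34,2.06,0,0,0,0,0.15],[-0.39,2.05,0,0,0,0,0.15],[-1.07,1.79,0,0,0,0,0.15],[-1.62,1.32,0,0,0,0,0.15],[0,0,0,0,0,0,0.15]]'; python3 rows.py 9 .35
```

```text
time: 5.6
eef_pos: [0.5649, 0.2431, 0.2516]
eef_rot: [0.302, -0.056, 0.951, 0.018]
wrist_force: [0.3, 1.6, 1.2]
width: 0.23
gripper_force: 25.0
r 0.0602 psi -0.480 h 0.0110 F tool [-1.1  1.6 -0.7] rotrem [-0.0001  0.0036 -0.0004]
[np.float64(-1.99), np.float64(0.63)] [np.float64(-2.09), np.float64(-0.09)] [np.float64(-1.93), np.float64(-0.8)] [np.float64(-1.54), np.float64(-1.42)] [np.float64(-0.96), np.float64(-1.86)] [np.float64(-0.26), np.float64(-2.07)] [np.float64(0.46), np.float64(-2.04)] [np.float64(1.13), np.float64(-1.75)] [np.float64(1.67), np.float64(-1.26)]
```

```bash
python3 -m pendant '[[-1.99,0.63,0,0,0,0,0.15],[-2.09,-0.09,0,0,0,0,0.15],[-1.93,-0.8,0,0,0,0,0.15],[-1.54,-1.42,0,0,0,0,0.15],[-0.96,-1.86,0,0,0,0,0.15],[-0.26,-2.07,0,0,0,0,0.15],[0,0,0,0,0,0,0.15]]'; python3 rows.py 9 .35
```

```text
time: 6.3
eef_pos: [0.6427, 0.192, 0.3019]
eef_rot: [0.302, -0.054, 0.952, 0.017]
wrist_force: [5.2, -2.5, -1.9]
width: 0.228
gripper_force: 25.0
r 0.0597 psi 1.680 h 0.0114 F tool [-2.9 -3.1  4.4] rotrem [-0.004   0.0039 -0.0031]
[np.float64(0.59), np.float64(-2.01)] [np.float64(1.24), np.float64(-1.68)] [np.float64(1.74), np.float64(-1.16)] [np.float64(2.03), np.float64(-0.49)] [np.float64(2.08), np.float64(0.24)] [np.float64(1.87), np.float64(0.93)] [np.float64(1.43), np.float64(1.52)] [np.float64(0.83), np.float64(1.92)] [np.float64(0.12), np.float64(2.09)]
```

Turned about 5.24 rad so far, and the forces are still small.

```bash
python3 -m pendant '[[0.59,-2.01,0,0,0,0,0.15],[1.24,-1.68,0,0,0,0,0.15],[1.74,-1.16,0,0,0,0,0.15],[2.03,-0.49,0,0,0,0,0.15],[2.08,0.24,0,0,0,0,0.15],[1.87,0.93,0,0,0,0,0.15],[1.43,1.52,0,0,0,0,0.15],[0.83,1.92,0,0,0,0,0.15],[0.12,2.09,0,0,0,0,0.15],[0,0,0,0,0,0,0.15]]'; python3 rows.py 9 .35
```

```text
time: 7.3
eef_pos: [0.5441, 0.1985, 0.2338]
eef_rot: [0.304, -0.057, 0.951, 0.018]
wrist_force: [9.1, 2.0, -4.9]
width: 0.229
gripper_force: 25.0
r 0.0604 psi -1.376 h 0.0113 F tool [-4.8  1.   9.3] rotrem [0.0004 0.0073 0.0006]
[np.float64(-0.75), np.float64(1.95)] [np.float64(-1.38), np.float64(1.57)] [np.float64(-1.83), np.float64(1.0)] [np.float64(-2.07), np.float64(0.32)] [np.float64(-2.05), np.float64(-0.41)] [np.float64(-1.78), np.float64(-1.09)] [np.float64(-1.3), np.float64(-1.63)] [np.float64(-0.66), np.float64(-1.98)] [np.float64(0.06), np.float64(-2.09)]
```

```bash
python3 -m pendant '[[-0.85,1.95,0.15,0,0,0,0.15],[-1.38,1.57,0,0,0,0,0.15],[-1.83,1.0,0,0,0,0,0.15],[-2.07,0.32,0,0,0,0,0.15],[-2.05,-0.41,0,0,0,0,0.15],[-1.78,-1.09,0,0,0,0,0.15],[-1.3,-1.63,0,0,0,0,0.15],[0,0,0,0,0,0,0.15]]'; python3 rows.py 6 .35
```

```text
time: 8.1
eef_pos: [0.6345, 0.224, 0.2985]
eef_rot: [0.303, -0.055, 0.951, 0.018]
wrist_force: [-1.9, 0.0, 3.8]
width: 0.232
gripper_force: 25.0
r 0.0600 psi 1.117 h 0.0111 F tool [-0.6  0.3 -4.2] rotrem [-0.0017  0.0055 -0.0026]
[np.float64(-0.58), np.float64(-2.01)] [np.float64(0.15), np.float64(-2.08)] [np.float64(0.85), np.float64(-1.91)] [np.float64(1.46), np.float64(-1.5)] [np.float64(1.88), np.float64(-0.91)] [np.float64(2.08), np.float64(-0.21)]
```

```bash
python3 -m pendant '[[-0.58,-2.01,0,0,0,0,0.15],[0.15,-2.08,0,0,0,0,0.15],[0,0,0,0,0,0,0.15]]'; python3 rows.py 6 .2
```

```text
time: 8.4
eef_pos: [0.6391, 0.1984, 0.2998]
eef_rot: [0.302, -0.054, 0.951, 0.032]
wrist_force: [-2.7, 50.2, -2.1]
width: 0.377
gripper_force: 25.0
r 0.0559 psi 1.566 h 0.0112 F tool [-1.4 50.2  3.6] rotrem [ 0.0263  0.0055 -0.0128]
[np.float64(0.11), np.float64(-1.19)] [np.float64(0.35), np.float64(-1.15)] [np.float64(0.57), np.float64(-1.05)] [np.float64(0.77), np.float64(-0.92)] [np.float64(0.93), np.float64(-0.75)] [np.float64(1.07), np.float64(-0.55)]
```

50 N against the motion with the finger pushed open means the handle is at the end stop. The start angle was therefore about 1 rad, not 0. I'll release, back off outward and check.

```bash
python3 -m pendant '[[0,0.5,0,0,0,0,0.5],[0,0.3,0,0,0,0,0.5],[0,0,0,0,0,0,0.5],[0,0,0,0,0,0,0.5]]'; python3 red.py; python3 rows.py 1 .1
```

```text
time: 8.8
eef_pos: [0.6396, 0.1949, 0.299]
eef_rot: [0.302, -0.056, 0.952, 0.02]
wrist_force: [-2.5, 9.5, 1.4]
width: 0.502
gripper_force: 4.8
tcp loc Y,E2,A [-3.2, 55.5, 10.5]
top 61 [[0.0, 60.0, -22.0], [6.0, 67.0, 13.0], [19.0, 71.0, 31.0]]
side 5 [[2.0, 63.0, -21.0], [6.0, 64.0, -4.0], [11.0, 65.0, 6.0]]
r 0.0556 psi 1.629 h 0.0105 F tool [-0.1  9.9 -2.2] rotrem [ 0.0036  0.0026 -0.003 ]
[np.float64(0.06), np.float64(-0.6)]
```

```bash
python3 -m pendant '[[0,0.7,0,0,0,0,0.5],[0,0.6,0,0,0,0,0.5],[0,0,0,0,0,0,0.5]]';python3 -m pendant '[[0,0,-1.5,0,0,0,0.5],[0,0,-3,0,0,0,0.5],[0,0,-3,0,0,0,0.5],[0,0,-3,0,0,0,0.5],[0,0,-3,0,0,0,0.5],[2,0,-2,0,0,0,0.5],[2,0,0,0,0,0,0.5],[2,0,0,0,0,0,0.5],[0,0,0,0,0,0,0.5]]'; python3 - <<'E'
from plan import *
a,Wt=cloud("top");b,Ws=cloud("side")
np.savez("fin.npz",a=a,Wt=Wt,b=b,Ws=Ws)
v=np.hstack([cv2.resize(a[115:185,205:285],None,fx=5,fy=5,interpolation=cv2.INTER_CUBIC),cv2.resize(b[145:215,320:390],None,fx=5,fy=5,interpolation=cv2.INTER_CUBIC)])
save(np.clip(v*1.5,0,255).astype(np.uint8),"pics/clamp.png");print(v.shape)
E
python3 red.py
```

```text
time: 9.2
eef_pos: [0.6388, 0.205, 0.2983]
eef_rot: [0.301, -0.056, 0.952, 0.017]
wrist_force: [-0.8, -0.5, 0.4]
width: 0.503
gripper_force: 0.0
time: 10.1
eef_pos: [0.4996, 0.1881, 0.3902]
eef_rot: [0.301, -0.056, 0.952, 0.017]
wrist_force: [-0.5, 0.3, -0.8]
width: 0.503
gripper_force: 0.0
(350, 750, 3)
tcp loc Y,E2,A [6.7, -3.5, 165.8]
top 62 [[0.0, 56.0, -21.0], [6.0, 66.0, 17.0], [16.0, 71.0, 30.0]]
side 58 [[-3.0, 49.0, -22.0], [3.0, 56.0, 8.0], [11.0, 64.0, 30.0]]
```

View pics/clamp.png

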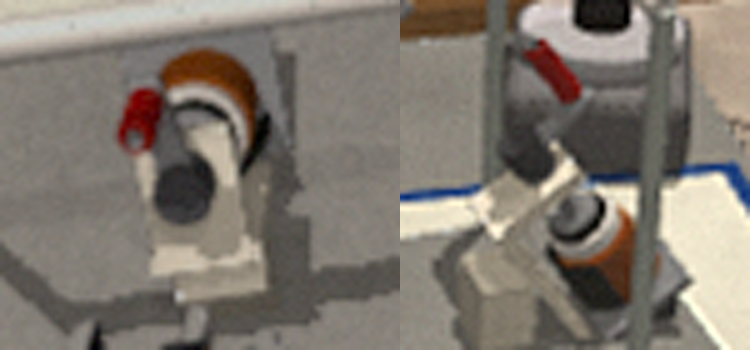

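The side crop shows the black jaw disc seated on the white cap, with no gap. The handle sits at ψ≈1.41, which is exactly the end stop if crank zero points to +E2 (12.4 − 4π = −0.17), so the clamp is fully tight. Next is the toggle.

```bash
cat > tog.py <<'E'
from plan import *
by=np.array([.347,.938,0]);P=np.array([.4645,-.2888,0]);RD=Ro.from_matrix(np.c_[[-.938,.347,0],by,[0,0,-1]])
d,r,R0=rel(P-.062*by+[0,0,.25],RD);print("above",(R0.inv()*RD).inv().apply(d).round(2),"rot",r.round(3),np.linalg.norm(r))
print("joints",np.round(env.sense()["joints"],2))
E
python3 tog.py
```

```text
above [-12.98 -52.3   14.25] rot [0.144 0.604 0.456] 0.7704249136720943
joints [ 0.24 -0.35  1.84 -0.08  1.03 -1.43]
```

```bash
python3 -m pendant '[[1,0,0,0.024,0.1007,0.076,0.3],[1,0,0,0.024,0.1007,0.076,0],[0,-2,0,0.024,0.1007,0.076,0],[0,-3,0,0.024,0.1007,0.076,0],[0,-3,0,0.024,0.1007,0.076,0],[0,-3,0,0.024,0.1007,0.076,0],[0,0,0,0,0,0,0]]' 10; python3 tog.py
```

```text
time: 11.0
eef_pos: [0.469, 0.0762, 0.3769]
eef_rot: [-0.002, 0.179, 0.984, -0.001]
wrist_force: [1.0, -0.5, 0.3]
width: 0.009
gripper_force: 0.0
above [-12.24 -40.6   12.69] rot [-0.002 -0.003 -0.006] 0.007071202336818809
joints [-0.02 -0.08  1.55 -0.    1.68 -1.23]
```

```bash
python3 -m pendant '[[-1.36,-4.5,0.5,0,0,-0.006,0],[-1.36,-4.5,1,0,0,0,0],[-1.36,-4.5,1,0,0,0,0],[-1.36,-4.5,1,0,0,0,0],[-1.36,-4.5,1.5,0,0,0,0],[-1.36,-4.5,1.5,0,0,0,0],[-1.36,-4.5,1.5,0,0,0,0],[-1.36,-4.5,1.5,0,0,0,0],[-1.36,-4.5,1.5,0,0,0,0],[0,0,0,0,0,0,0]]'; python3 tog.py
```

```text
time: 12.0
eef_pos: [0.4419, -0.3469, 0.264]
eef_rot: [-0.002, 0.175, 0.984, 0.0]
wrist_force: [-0.4, 0.7, 0.2]
width: 0.01
gripper_force: 0.0
above [-0.1   0.04  1.4 ] rot [-0.001 -0.005  0.002] 0.005017505214939026
joints [-0.82  0.16  1.53 -0.    1.46 -2.04]
```

```bash
python3 -m pendant '[[-0.1,0,3,0,0,0,0],[0,0,3,0,0,0,0],[0,0,3,0,0,0,0],[0,0,3,0,0,0,0],[0,0,2.2,0,0,0,0],[0,0,0,0,0,0,0]]'; python3 - <<'E'
from plan import *
print(env.sense()["eef_pos"])
a,W=cloud("top");b,_=cloud("side")
v=np.hstack([cv2.resize(a[170:250,355:455],None,fx=3.5,fy=3.5),cv2.resize(b[240:320,290:390],None,fx=3.5,fy=3.5)])
save(np.clip(v*1.4,0,255).astype(np.uint8),"pics/tog.png")
E
```

```text
time: 12.6
eef_pos: [0.4427, -0.3401, 0.122]
eef_rot: [-0.003, 0.172, 0.985, 0.002]
wrist_force: [-0.3, 0.6, -0.3]
width: 0.008
gripper_force: 0.0
[ 0.44272385 -0.34010876  0.1220263 ]
```

View pics/tog.png

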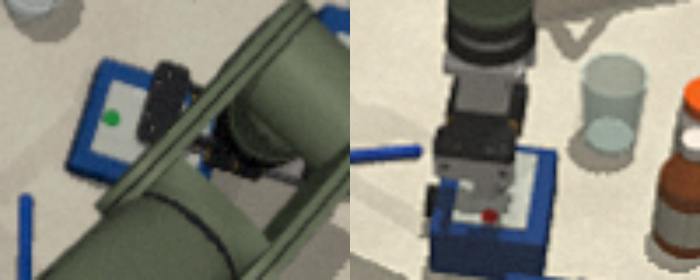

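The closed fingers are low over the box on the red-dot side, in line with the bat, and clear of the beaker and bottle. Now I'll push towards green.

```bash
python3 -m pendant '[[0.2,1,0,0,0,0,0],[0,1,0,0,0,0,0],[0,1,0,0,0,0,0],[0,1,0,0,0,0,0],[0,1,0,0,0,0,0],[0,0.3,0,0,0,0,0],[0,0,0,0,0,0,0]]'; python3 -m pendant '[[0,-1.5,0,0,0,0,0],[0,-2,0,0,0,0,0],[0,-1,-3,0,0,0,0],[0,0,-4,0,0,0,0],[0,0,-4,0,0,0,0],[3,-3,-3,0,0,0,0],[4,-3,0,0,0,0,0],[4,-3,0,0,0,0,0],[4,-3,0,0,0,0,0],[0,0,0,0,0,0,0]]'
python3 - <<'E'
from plan import *
a,W=cloud("top");b,Ws=cloud("side")
for n,w in(("top",W),("side",Ws)):
    d=w-[.4645,-.2888,0];L=d@np.array([.347,.938,0]);M=d@np.array([-.938,.347,0])
    p=(abs(L)<.05)&(abs(M)<.03)&(w[...,2]>.075)&(w[...,2]<.14);t=p&(w[...,2]>.108)
    print(n,p.sum(),t.sum(),np.median(L[t])*1000,w[...,2][t].max() if t.any() else 0)
v=np.hstack([cv2.resize(a[60:310,150:480],None,fx=1.3,fy=1.3),cv2.resize(b[150:400,220:440],None,fx=1.3,fy=1.3)])
save(np.clip(v*1.4,0,255).astype(np.uint8),"pics/end.png")
E
```

```text
time: 13.4
eef_pos: [0.46, -0.2919, 0.1251]
eef_rot: [-0.001, 0.173, 0.985, 0.0]
wrist_force: [1.1, 0.0, 0.8]
width: 0.006
gripper_force: 0.0
time: 14.4
eef_pos: [0.2586, -0.3987, 0.2646]
eef_rot: [-0.002, 0.178, 0.984, -0.001]
wrist_force: [-0.1, 0.6, 0.3]
width: 0.003
gripper_force: 0.0
top 35 25 21.565155902285277 0.12492941612655757
side 66 27 19.011134245621875 0.12461879338978352
```

View pics/end.png

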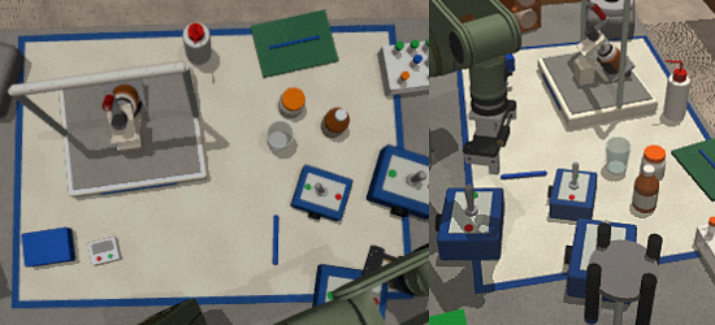

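The toggle tip now leans 20 mm towards green (+0.4 rad), the handle stays where I left it, the bystanders haven't moved, and the arm is clear.

```bash
python3 -c "
from station import env
print(env.job_done())"
```

```text
the job is handed in; nothing more can be done
None
```

I cranked the clamp to its end stop so the jaw is tight on the amber jar, flipped the toggle to the green dot, left the bystanders in place with the arm clear, and handed the job in at about 14.5 s; the judge returned no verdict.

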